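# Sort the hand-ins at the concierge desk

## Robot

A 6-joint arm with a two-finger parallel gripper is mounted at the origin on the work surface. World frame = base frame: x ahead of the robot, y to its left, z up, the work surface at z = 0. Lengths are in m, angles in degrees, forces in N, time in s.
With the tool pointing down it reaches from about 0.3 to 0.75 m from the base axis. Payload 8.5 kg.
Tool frame: the origin (TCP) lies at the very end of the fingers, on their centre line; the grasp point (between the pads) lies 19 mm behind it (env.hold_point_z is the distance from the TCP to the grasp point, in m); z points along the fingers, y is the line along which they close (so a half turn about z gives the same grasp; the last joint's range is limited). The gripper opens to 85 mm and grips with 20 to 120 N. Pads are 22 mm wide; open, the fingers measure 114 mm over their backs; the gripper's body (76 mm by 85 mm) begins 54 mm behind the grasp point. The pads swing forward as they close: fully open they stand 13 mm farther back than shut.
Start: joints at [-80.346, 21.807, 74.336, -0, 83.858, -12.336], TCP at [0.206, -0.51, 0.231] pointing down, gripper open.
Joint ranges: [-178.18, 178.18], [-50.72, 133.34], [12.68, 142.11], [-81.47, 261.47], [9.98, 163.14], [-165.26, 165.26]. Speed limits (degrees/s): [136.94, 136.94, 180, 180, 180, 180].

## Interface

Orientations are given as a 3x3 rotation matrix whose columns are the frame's x, y, z axes.
In Python, from rig import env, optics gives the robot as it stands.
- The arm moves only by the shell command python3 -m jog 'ROWS' [OPENING] [FORCE]. ROWS is JSON, a list of rows, each an object with "linear": the shift along the tool's x, y, z in units of 40 mm (1.0 is 40 mm), a list of three; "roll": the turn about the tool's z in units of 5 degrees (1.0 is 5 degrees). A call has 1 to 12 rows; each row shifts and turns the commanded pose from where the row before left it, along the tool's axes as they then stand; what a row does not reach is not made up. A row lasts 1/12 s, in which the tool goes at most 41.7 mm and 7.16 degrees, less where a joint would pass 70% of its speed; a pose out of reach is approached as far as the arm can. A call is refused whole if a number of a shift passes 1 or a number of a turn 1, either way. A call with a gripper value outside its range is refused whole. OPENING is the opening, from -1 (shut) to 1 (fully open), set as the call begins (- or left out, the last holds). The fingers move at their own pace and stop on an object; FORCE is the grip in N (left out, the last holds). Time passes only in rows, so rows that do not move let the fingers close. It gives the time, the measured TCP pose, the force, the opening and the grip force at its end, in the units of the state.
- env.observe(): the state, without advancing time (a new reading comes with each control period).
- optics.get_image(name): name is "scene" or "top" or "wrist"; returns the picture (400x640x3 uint8, red, green, blue); there is no depth.
- optics.calibration(name): a dict with "fov_y" (degrees; the focal length in pixels is half the picture's height over the tangent of half this angle, whatever the lens; pixels are square), "cx", "cy" (the principal point, pixels), "T" (4x4, takes a point from camera to world coordinates). Camera axes: x right, y down, z forward; pixel columns grow to the right and rows downward; lengths in m; the calibration is good to about 2 mm. A picture is of the moment at which its call begins: read the wrist's pose just before it. calibration takes no time and is no camera call; for the wrist camera it gives the pose at the moment of the call.
- env.close_job(): hands the job in; it is judged then, once.
The state is a dict: "time_s": time; "q": joint angles; "qvel": joint speeds; "joint_efforts": joint torques, N m; "position": TCP position; "tool_rot": TCP orientation; "ft_force": force on the tool from outside, world axes, zero at the start; "wrist_torque": the same for the moment, N m; "grip_width": finger opening in m; "gripper_force": force on a finger pad.
Only numpy, scipy, OpenCV 4.12 (cv2) and the standard library are available. Lean on these libraries where they do the work, as an engineer would, in place of code of your own. Each camera call takes 0.05 s, during which the arm holds its last target. There are 200 camera calls.

## Task

Sort the things handed in at the lobby desk: both orange-tagged mailbox keys into the orange-lined tray, both parcels into the cork-lined tray, and the lost toy car into the blue-lined tray. Set each one down rather than dropping it, so that everything ends up lying flat on its tray's floor, right way up as it was on the desk, wholly inside the rim and nothing on top of anything else. Leave the bell and the stapler where they are.

Things in the scene. Friction and masses are not known exactly. Their poses are not given: they have to be found in the camera images.
- square_key: Mailbox key on a hard orange tag, one rigid piece of about 50 g. The tag is square-cornered, 36 mm along x, 30 mm along y, 14 mm thick, with a white patch on top. The brass key sticks out of the tag's +x end to x = +50 mm (up to 16 mm wide at its root, then 8 mm, 4 mm thick, its underside 5.5 mm above the tag's underside). Origin: centre of the tag's underside; z up. Lies flat on the desk.
- round_key: Mailbox key on a hard orange tag, one rigid piece of about 50 g. The tag is a round disc, 34 mm in diameter, 14 mm thick, with a round white patch on top. The brass key sticks out of the disc towards +x, to x = +50 mm (up to 16 mm wide at its root, then 8 mm, 4 mm thick, its underside 5.5 mm above the tag's underside). Origin: centre of the disc's underside; z up. Lies flat on the desk.
- brown_parcel: Small brown cardboard parcel with a pale tape strip along its length and a white label on top, about 250 g: 76 mm along x, 50 mm along y, 44 mm high. Origin: centre of its underside; z up.
- white_parcel: Small white parcel with brown bands crossed over it, about 200 g: 60 mm along x, 44 mm along y, 52 mm high. Origin: centre of its underside; z up.
- toy_car: Blue toy car with black windows and fixed black wheels (they do not turn), about 90 g: 76 mm long along x (front at +x), 36 mm wide over the wheels along y, 35 mm high; the lower body is 34 mm wide, from 5 to 21 mm up, the cabin above it 30 mm wide and 42 mm long, centred at x = -6 mm. Origin: on the ground under its middle, at the height of the wheels' underside; z up.
- key_tray: Shallow open tray fixed to the desk, grey-painted rim, lined in orange plastic: the tray for keys. 140 mm along its x, 180 mm along its y, walls 5 mm thick, rim 20 mm above the desk, floor 5 mm above the desk (inside 130 x 170 mm, 15 mm deep). Origin: centre of its underside, on the desk; z up.
- parcel_tray: Shallow open tray fixed to the desk, grey-painted rim, lined in tan cork: the tray for parcels. 140 mm along its x, 180 mm along its y, walls 5 mm thick, rim 20 mm above the desk, floor 5 mm above the desk (inside 130 x 170 mm, 15 mm deep). Origin: centre of its underside, on the desk; z up.
- lost_tray: Shallow open tray fixed to the desk, grey-painted rim, lined in dark blue felt: the tray for lost property. 140 mm along its x, 180 mm along its y, walls 5 mm thick, rim 20 mm above the desk, floor 5 mm above the desk (inside 130 x 170 mm, 15 mm deep). Origin: centre of its underside, on the desk; z up.
- desk_bell: Bystander: chrome reception bell on a black base, 80 mm in diameter, 48 mm high, loose on the desk. Origin: centre of its underside.
- stapler: Bystander: black and steel stapler, 120 mm along x, 34 mm along y, 45 mm high, loose on the desk. Origin: centre of its underside.

How it is judged:
By the outcome, as a careful person would: the job done as asked, in the order asked, and still so for the second after the job is handed in, with the robot touching nothing.
It also fails if it takes over 128 s, if anything falls off the work surface, if the arm or the gripper's body presses on something with over 40 N, if the wrist force passes 120 N, or if a joint passes its speed limit or range.

## Working session

There is one attempt and no reset: what is moved stays moved. The work goes in short steps, Python scripts to look and compute and a shell command to move; the robot and the scene stay as the last step left them, time stands still between calls to the robot, and variables do not carry over. Pictures are saved under pics/ and viewed, at most 14 in all, crops included, and the job is handed in when it is done.

```bash
ls; mkdir -p pics; python3 - <<'E'
from rig import env, optics
import cv2
for n in ("top","scene"):
    cv2.imwrite(f"pics/{n}0.png", optics.get_image(n)[:,:,::-1])
    c=optics.calibration(n); print(n,c)
s=env.observe(); print(s["time_s"],s["position"],s["tool_rot"],s["grip_width"],env.hold_point_z)
E
```

```text
pics
top {'fov_y': 56.33035875313494, 'cx': 319.4396710331751, 'cy': 197.74287310477808, 'T': array([[-0.04051249, -0.97652668,  0.2115523 ,  0.21949494],
       [-0.9991756 ,  0.03903903, -0.01113878, -0.00794211],
       [ 0.00261852, -0.21182916, -0.9773032 ,  1.2543928 ],
       [ 0.        ,  0.        ,  0.        ,  1.        ]])}
scene {'fov_y': 49.44783030063617, 'cx': 323.18933176295815, 'cy': 198.937495154263, 'T': array([[-0.79245738,  0.48116077, -0.37482745,  0.95765599],
       [ 0.60990741,  0.63009777, -0.48061394,  0.57731245],
       [ 0.00492537, -0.6094761 , -0.79278914,  1.00015444],
       [ 0.        ,  0.        ,  0.        ,  1.        ]])}
0.1 [ 0.20589376 -0.50972215  0.23076141] [[ 9.27244920e-01  3.74455346e-01 -2.27485555e-04]
 [ 3.74455299e-01 -9.27243985e-01  1.34937522e-03]
 [ 2.94346152e-04 -1.33638449e-03 -9.99999064e-01]] 0.08553758586078672 0.0187
```

View pics/top0.png

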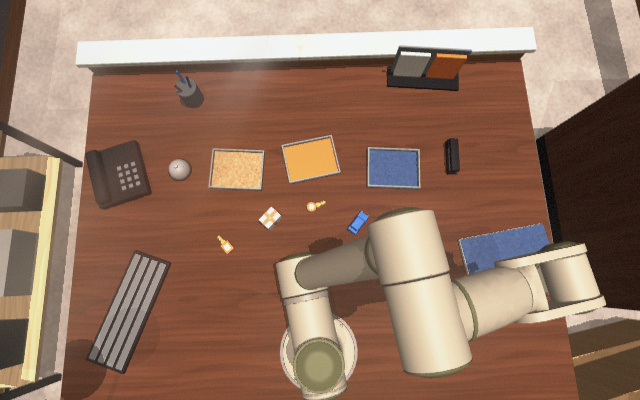

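View pics/scene0.png

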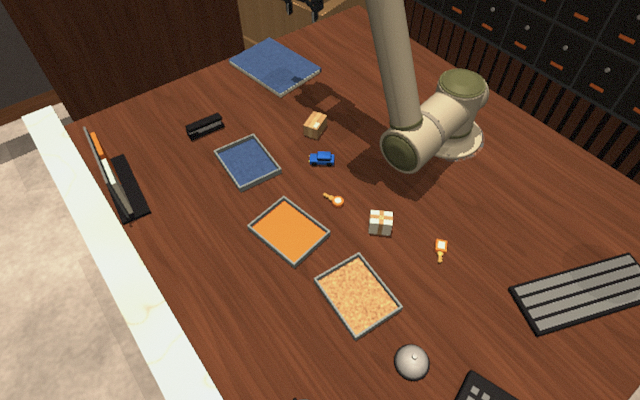

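The top view shows the trays: cork (237,169), orange (311,159), blue (393,168). It also shows the square key (226,245), white parcel (270,218), round key (315,207) and car (358,222). The brown parcel is visible only in the scene view, at (316,125). The bell is at (179,169) and the stapler at (452,155).

```bash
cat > h.py <<'E'
import numpy as np, cv2
from rig import env, optics
np.set_printoptions(precision=4,suppress=True)
def K(c): 
    f=200/np.tan(np.radians(c["fov_y"]/2)); return np.array([[f,0,c["cx"]],[0,f,c["cy"]],[0,0,1]])
def w(c,uv,z):
    "pixel -> world at height z"
    d=c["T"][:3,:3]@np.linalg.inv(K(c))@np.array([*uv,1.]); o=c["T"][:3,3]
    return o+d*(z-o[2])/d[2]
def px(c,P):
    P=np.atleast_2d(P); q=(P-c["T"][:3,3])@c["T"][:3,:3]@K(c).T; return q[:,:2]/q[:,2:]
def go(xyz,yaw=None):
    "print tool-frame shift in units of 40mm to reach TCP xyz, and turn units so that tool y axis is at yaw (deg, mod 180)"
    s=env.observe(); R=s["tool_rot"]; d=R.T@(np.array(xyz)-s["position"])/0.04
    ty=np.degrees(np.arctan2(R[1,1],R[0,1])); t=0
    if yaw is not None: t=-((yaw-ty+90)%180-90)/5   # tool z down: +roll = cw from above
    print("lin",d,"roll",round(t,2),"q6",s["q"][5],"pos",s["position"],"ty",round(ty,1))
E
python3 - <<'E'
from h import *
t=optics.calibration("top"); s=optics.calibration("scene")
for n,uv,z in [("cork",(237,169),.01),("orange",(311,159),.01),("blue",(393,168),.01),("sqk",(226,245),.01),("white",(270,217),.05),("rk",(313,207),.01),("car",(358,222),.02),("bell",(179,169),.03),("stap",(452,155),.03)]: print(n,w(t,uv,z))
for n,uv,z in [("brown",(317,120),.044),("white",(381,217),.052),("rk",(338,201),.014),("sqk",(441,245),.014)]: print(n,w(s,uv,z))
c=optics.calibration("wrist"); print(c["fov_y"],c["T"],env.observe()["position"])
E
```

```text
cork [0.6021 0.2591 0.01  ]
orange [0.6282 0.0017 0.01  ]
blue [ 0.5842 -0.2815  0.01  ]
sqk [0.341  0.2939 0.01  ]
white [0.4224 0.1421 0.05  ]
rk [0.4576 0.001  0.01  ]
car [ 0.3988 -0.1472  0.02  ]
bell [0.6038 0.4522 0.03  ]
stap [ 0.6167 -0.484   0.03  ]
brown [ 0.3255 -0.2691  0.044 ]
white [0.4238 0.1444 0.052 ]
rk [0.4623 0.011  0.014 ]
sqk [0.3371 0.2912 0.014 ]
64.80848307683816 [[ 0.375  -0.8953 -0.2404  0.2671]
 [-0.927  -0.3627 -0.0955 -0.4856]
 [-0.0017  0.2586 -0.966   0.3726]
 [ 0.      0.      0.      1.    ]] [ 0.2059 -0.5097  0.2308]
```

```bash
python3 -c "
from h import *
go([.36,-.2,.25],-90)
go([.40,.16,.25],-90)"
```

```text
lin [ 6.4719 -5.7377 -0.4714] roll 4.4 q6 -12.336878503085615 pos [ 0.2059 -0.5097  0.2308] ty -68.0
lin [ 10.7693 -13.7084  -0.4595] roll 4.4 q6 -12.336878503085615 pos [ 0.2059 -0.5097  0.2308] ty -68.0
```

```bash
L='{"linear":[0.65,-0.57,-0.05],"roll":0}'
python3 -m jog '[{"linear":[0.65,-0.57,-0.05],"roll":0},{"linear":[0.65,-0.57,-0.05],"roll":0},{"linear":[0.65,-0.57,-0.05],"roll":0},{"linear":[0.65,-0.57,-0.05],"roll":0},{"linear":[0.65,-0.57,-0.05],"roll":0},{"linear":[0.65,-0.57,-0.05],"roll":0},{"linear":[0.65,-0.57,-0.05],"roll":0},{"linear":[0.65,-0.57,-0.05],"roll":0},{"linear":[0.65,-0.57,-0.05],"roll":0},{"linear":[0.65,-0.57,-0.05],"roll":0}]' 1 40
python3 -m jog '[{"linear":[0,0,0],"roll":0.88},{"linear":[0,0,0],"roll":0.88},{"linear":[0,0,0],"roll":0.88},{"linear":[0,0,0],"roll":0.88},{"linear":[0,0,0],"roll":0.88},{"linear":[0,0,0],"roll":0},{"linear":[0,0,0],"roll":0},{"linear":[0,0,0],"roll":0}]'
python3 -c "
from h import *
c=optics.calibration('wrist');im=optics.get_image('wrist');cv2.imwrite('pics/w1.png',im[:,:,::-1]);np.save('w1T.npy',c['T'])
go([.40,.16,.25],-90)"
```

```text
time_s: 0.93
position: [0.3619, -0.1995, 0.2513]
tool_rot: [[0.927, 0.374, -0.0], [0.374, -0.927, 0.0], [-0.0, -0.0, -1.0]]
ft_force: [0.8, -0.7, 0.4]
grip_width: 0.0852
gripper_force: 0.0
time_s: 1.6
position: [0.3616, -0.2012, 0.2512]
tool_rot: [[1.0, 0.002, -0.0], [0.002, -1.0, 0.0], [-0.0, -0.0, -1.0]]
ft_force: [0.0, 0.5, -0.7]
grip_width: 0.0851
gripper_force: 0.0
lin [ 0.9737 -9.0281  0.0327] roll 0.02 q6 44.325726901692974 pos [ 0.3616 -0.2012  0.2513] ty -89.9
```

View pics/w1.png

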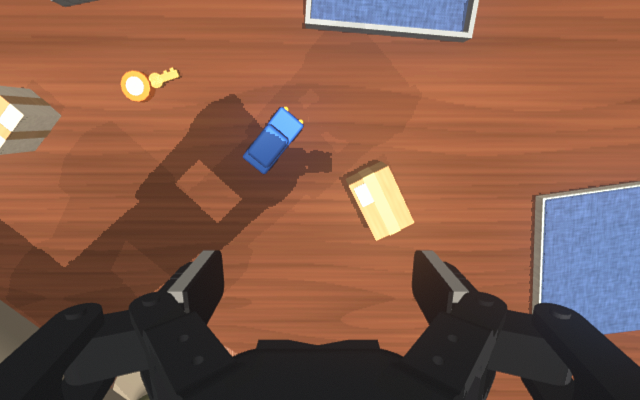

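The first wrist view shows the round key's disc at (136,86) with its key towards (178,72). The car runs from (255,165) to its front at (293,114), and the brown parcel's top is centred at about (381,202).

```bash

python3 -m jog '[{"linear":[0.1,-0.9,0],"roll":0},{"linear":[0.1,-0.9,0],"roll":0},{"linear":[0.1,-0.9,0],"roll":0},{"linear":[0.1,-0.9,0],"roll":0},{"linear":[0.1,-0.9,0],"roll":0},{"linear":[0.1,-0.9,0],"roll":0},{"linear":[0.1,-0.9,0],"roll":0},{"linear":[0.1,-0.9,0],"roll":0},{"linear":[0.1,-0.9,0],"roll":0},{"linear":[0.1,-0.9,0],"roll":0},{"linear":[0,0,0],"roll":0},{"linear":[0,0,0],"roll":0}]'
python3 -m jog '[{"linear":[0,0,0],"roll":0},{"linear":[0,0,0],"roll":0}]'
python3 -c "
from h import *
c=optics.calibration('wrist');im=optics.get_image('wrist');cv2.imwrite('pics/w2.png',im[:,:,::-1]);np.save('w2T.npy',c['T'])
"
```

```text
time_s: 2.65
position: [0.4015, 0.1602, 0.2511]
tool_rot: [[1.0, 0.005, -0.001], [0.005, -1.0, -0.0], [-0.001, 0.0, -1.0]]
ft_force: [-1.4, 0.1, 0.2]
grip_width: 0.0854
gripper_force: 0.0
time_s: 2.82
position: [0.4018, 0.1579, 0.2513]
tool_rot: [[1.0, -0.001, -0.0], [-0.001, -1.0, -0.0], [-0.0, 0.0, -1.0]]
ft_force: [-0.4, -0.3, 0.5]
grip_width: 0.0854
gripper_force: 0.0
```

View pics/w2.png

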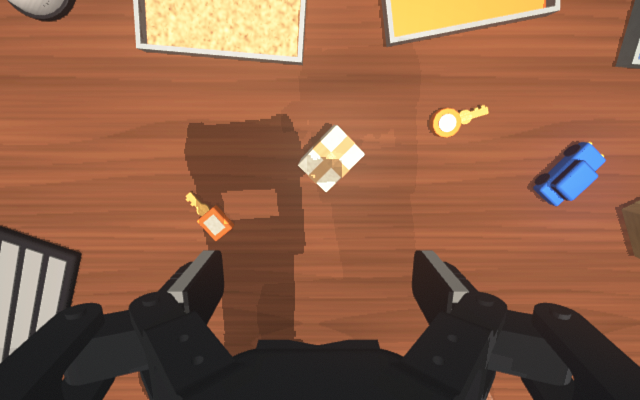

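The second wrist view shows the square key's tag at (215,224) with its tip at (189,193). The white parcel's top is centred at about (331,158), and the round key's disc is at (446,123) with its tip at (489,109).

```bash
cat > ov.py <<'E'
from h import *
C={}
for n in "w1","w2": C[n]=dict(optics.calibration("wrist"),T=np.load(n+"T.npy"))
def box(x0,x1,y0,y1,z): return np.array([[x0,y0,z],[x1,y0,z],[x1,y1,z],[x0,y1,z]])
def pose(P,x,y,a):
    a=np.radians(a); R=np.array([[np.cos(a),-np.sin(a),0],[np.sin(a),np.cos(a),0],[0,0,1]]); return P@R.T+[x,y,0]
t=np.linspace(0,2*np.pi,24)
disc=np.c_[.017*np.cos(t),.017*np.sin(t),0*t+.014]
key=box(.018,.05,-.004,.004,.0095)
M=dict(sq=[box(-.018,.018,-.015,.015,.014),key],rk=[disc,key],
 br=[box(-.038,.038,-.025,.025,z) for z in(.044,0)],wh=[box(-.03,.03,-.022,.022,z) for z in(.052,0)],
 car=[box(-.038,.038,-.017,.017,.021),box(-.027,.015,-.015,.015,.035)],
 tray=[box(-.07,.07,-.09,.09,.02),box(-.065,.065,-.085,.085,.005)])
def draw(items,S=4,h=50):
    out=[]
    for im,k,x,y,a in items:
        c=C[im]; u,v=px(c,[x,y,.02])[0].astype(int)-h//1; u=np.clip(u,0,640-2*h);v=np.clip(v,0,400-2*h)
        p=cv2.resize(cv2.imread(f"pics/{im}.png")[v:v+2*h,u:u+2*h],None,fx=S,fy=S,interpolation=cv2.INTER_NEAREST)
        for m in M[k]:
            q=((px(c,pose(m,x,y,a))-[u,v]+.5)*S).astype(int); cv2.polylines(p,[q],True,(0,255,0) if m is M[k][0] else (255,0,255),1)
        out.append(p)
    return out
E
python3 - <<'E'
from ov import *
def fitrect(im,z,P):
    q=np.array([w(C[im],p,z)[:2] for p in P]); c=q.mean(0); print(c,[round(float(np.linalg.norm(q[i]-q[i-1])),4) for i in range(4)],
      [round(float(np.degrees(np.arctan2(*(q[i]-q[i-1])[::-1]))),1) for i in range(4)])
fitrect("w2",.052,[(336,126),(365,155),(327,191),(298,164)])
fitrect("w2",.014,[(212,207),(232,224),(217,241),(197,224)])
fitrect("w1",.044,[(349,185),(384,167),(413,222),(377,240)])
for im,a,b in (("w2",(446,123),(489,109)),("w1",(136,86),(178,72))):
    p,q=w(C[im],a,.014),w(C[im],b,.0095); print(p,q,np.linalg.norm(p-q),np.degrees(np.arctan2(*(q-p)[1::-1])))
p,q=w(C["w2"],(215,224),.014),w(C["w2"],(189,193),.0095);print(p,q,np.linalg.norm(p-q),np.degrees(np.arctan2(*(q-p)[1::-1])))
p,q=w(C["w1"],(255,165),.018),w(C["w1"],(293,114),.018);print((p+q)/2,np.linalg.norm(p-q),np.degrees(np.arctan2(*(q-p)[1::-1])))
E
```

```text
[0.4253 0.1428] [0.057, 0.0439, 0.0568, 0.0436] [-45.4, -133.8, 134.3, 46.5]
[0.3387 0.2885] [0.0307, 0.0324, 0.0311, 0.0329] [-43.1, -133.7, 137.7, 45.5]
[ 0.333 -0.274] [0.075, 0.0435, 0.0744, 0.0466] [27.9, -61.9, -149.8, 118.9]
[0.4629 0.008  0.014 ] [ 0.4786 -0.0423  0.0095] 0.05288324067955893 -72.60934320912813
[0.4628 0.0047 0.014 ] [ 0.4783 -0.0427  0.0095] 0.050037303160611564 -71.89761520841668
[0.3389 0.2878 0.014 ] [0.3782 0.3184 0.0095] 0.049994817541279664 37.87077016108848
[ 0.4034 -0.1497  0.018 ] 0.07479441039630168 -38.323089178322185
```

```bash
python3 - <<'E'
from ov import *
o=draw([("w2","sq",.3387,.2885,40),("w2","rk",.463,.007,-72),("w2","wh",.4255,.143,-45.5),("w1","br",.333,-.274,29),("w1","car",.403,-.150,-38),("w1","rk",.463,.006,-72)],S=4,h=32)
cv2.imwrite("pics/ov1.png",np.vstack([np.hstack(o[:3]),np.hstack(o[3:])]))
E
```

```text
(no output)
```

View pics/ov1.png

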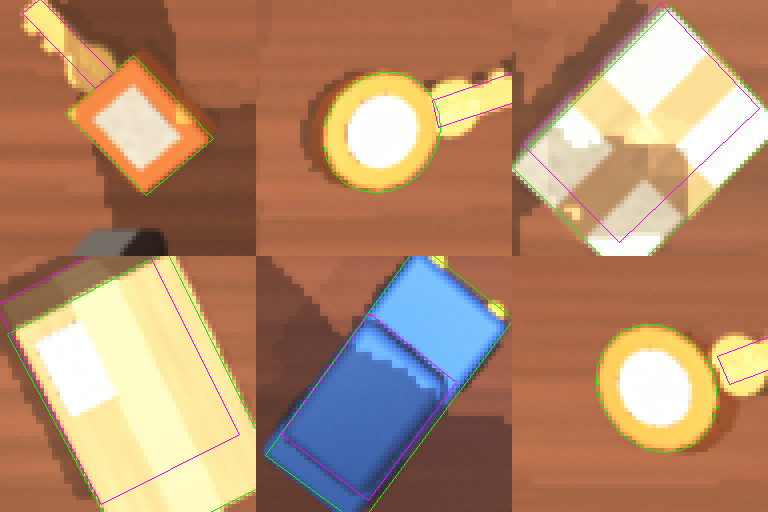

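The overlays fit all five objects to within 1–2 px. Next I'll get the tray poses from the lining colours in the top picture.

```bash
python3 - <<'E'
from ov import *
c=optics.calibration("top"); im=cv2.imread("pics/top0.png"); hsv=cv2.cvtColor(im,cv2.COLOR_BGR2HSV)
C["top0"]=c
for n,(u,v) in dict(cork=(237,169),orange=(311,159),blue=(393,168)).items():
    # rim: fit minAreaRect of lining+rim via difference from wood hue
    col=hsv[v-3:v+4,u-3:u+4].reshape(-1,3).astype(float).mean(0)
    m=(np.abs(hsv[...,0].astype(float)-col[0])<6)&(hsv[...,1]>60)&(hsv[...,2]>(170 if n!="blue" else 60))
    m=cv2.morphologyEx(m.astype(np.uint8),cv2.MORPH_CLOSE,np.ones((3,3)))
    k,l,st,ce=cv2.connectedComponentsWithStats(m); ys,xs=np.where(l==l[v,u])
    P=np.array([w(c,(x,y),.005)[:2] for x,y in zip(xs,ys)],np.float32)
    print(n,col,cv2.minAreaRect(P*1000))
E
```

```text
cork [ 16.8571 116.1224 237.8367] ((608.91796875, 265.39727783203125), (177.02444458007812, 137.09259033203125), 85.26187133789062)
orange [ 17.0204 160.8367 239.5102] ((629.7639770507812, 5.546058654785156), (126.32612609863281, 169.1471405029297), 10.026514053344727)
blue [111.2041  98.0204 156.2653] ((587.8045654296875, -282.4380798339844), (166.97280883789062, 125.16358947753906), 85.52713775634766)
```

```bash
python3 - <<'E'
from ov import *
C["top0"]=optics.calibration("top")
for im,a,b in (("w2",(135,48),(304,62)),("w2",(387,45),(560,11)),("w1",(305,25),(473,38))):
    p,q=w(C[im],a,.02),w(C[im],b,.02); print(p,q,np.linalg.norm(p-q),np.degrees(np.arctan2(*(q-p)[1::-1]))+90)
o=draw([("top0","tray",.605,.263,-5),("top0","tray",.630,.005,10),("top0","tray",.588,-.283,-4.5)],S=4,h=33)
o2=draw([("w2","tray",.605,.263,-5),("w2","tray",.630,.005,10),("w1","tray",.588,-.283,-4.5)],S=1,h=132)
cv2.imwrite("pics/ov2.png",np.vstack([np.hstack(o),np.hstack([x[:180] for x in o2])]))
E
```

```text
[0.5418 0.3554 0.02  ] [0.5277 0.1725 0.02  ] 0.18335620026126212 -4.4088272777109125
[0.5446 0.0827 0.02  ] [ 0.5772 -0.0977  0.02  ] 0.18331315444704935 10.241260335779032
[ 0.5238 -0.1874  0.02  ] [ 0.5117 -0.3678  0.02  ] 0.18076704188213122 -3.839304501787325
```

View pics/ov2.png

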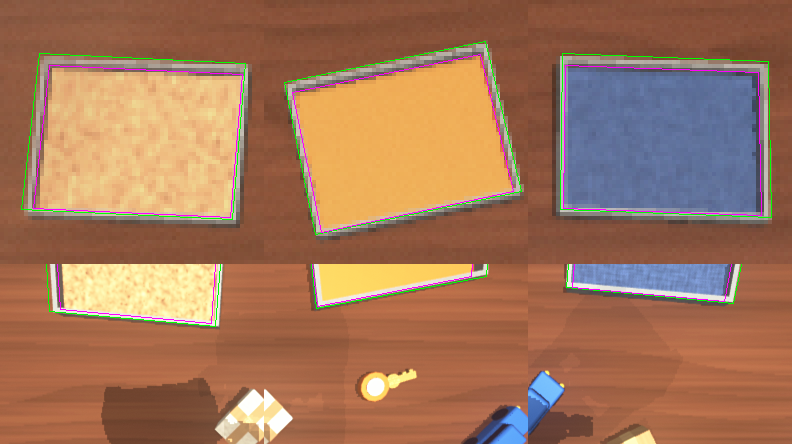

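```bash
python3 -c "
from h import *
print(env.observe()['q'],env.observe()['time_s'])
go([.3387,.2885,.10],130)"
```

```text
[ 5.6499  8.8706 89.316  -0.0089 81.8124 95.7485] 2.8667
lin [-1.5833 -3.2658  3.7838] roll -8.02 q6 95.74847541684214 pos [0.4018 0.1578 0.2514] ty -90.1
```

```bash

python3 -m jog '[{"linear":[-0.264,-0.544,0.63],"roll":0},{"linear":[-0.264,-0.544,0.63],"roll":0},{"linear":[-0.264,-0.544,0.63],"roll":0},{"linear":[-0.264,-0.544,0.63],"roll":0},{"linear":[-0.264,-0.544,0.63],"roll":0},{"linear":[-0.264,-0.544,0.63],"roll":0}]' 1 40 >/dev/null
python3 -m jog '[{"linear":[0,0,0],"roll":-0.9},{"linear":[0,0,0],"roll":-0.9},{"linear":[0,0,0],"roll":-0.9},{"linear":[0,0,0],"roll":-0.9},{"linear":[0,0,0],"roll":-0.9},{"linear":[0,0,0],"roll":-0.9},{"linear":[0,0,0],"roll":-0.9},{"linear":[0,0,0],"roll":-0.9},{"linear":[0,0,0],"roll":-0.8},{"linear":[0,0,0],"roll":0},{"linear":[0,0,0],"roll":0},{"linear":[0,0,0],"roll":0}]' >/dev/null
python3 -c "
from h import *
go([.3387,.2885,.002],130)"
```

```text
lin [-0.007   0.0078  2.4555] roll -0.04 q6 75.34661368867373 pos [0.3387 0.2889 0.1002] ty -50.2
```

```bash

python3 -m jog '[{"linear":[0,0,0.5],"roll":0},{"linear":[0,0,0.5],"roll":0},{"linear":[0,0,0.5],"roll":0},{"linear":[0,0,0.4],"roll":0},{"linear":[0,0,0.3],"roll":0},{"linear":[0,0,0.25],"roll":0},{"linear":[0,0,0],"roll":0},{"linear":[0,0,0],"roll":0},{"linear":[0,0,0],"roll":0}]'
python3 -m jog '[{"linear":[0,0,0],"roll":0},{"linear":[0,0,0],"roll":0},{"linear":[0,0,0],"roll":0},{"linear":[0,0,0],"roll":0},{"linear":[0,0,0],"roll":0},{"linear":[0,0,0],"roll":0},{"linear":[0,0,0],"roll":0},{"linear":[0,0,0],"roll":0},{"linear":[0,0,0],"roll":0},{"linear":[0,0,0],"roll":0},{"linear":[0,0,0],"roll":0},{"linear":[0,0,0],"roll":0}]' -1 40
```

```text
time_s: 5.12
position: [0.3387, 0.2894, 0.0027]
tool_rot: [[0.767, 0.642, 0.001], [0.642, -0.767, 0.0], [0.001, 0.0, -1.0]]
ft_force: [0.3, 0.5, -0.1]
grip_width: 0.0852
gripper_force: 0.0
time_s: 6.12
position: [0.3385, 0.2894, 0.0025]
tool_rot: [[0.766, 0.643, 0.001], [0.643, -0.766, 0.0], [0.001, 0.0, -1.0]]
ft_force: [-1.7, -1.9, 5.9]
grip_width: 0.0285
gripper_force: 39.8
```

```bash

python3 -m jog '[{"linear":[0,0,-0.2],"roll":0},{"linear":[0,0,-0.4],"roll":0},{"linear":[0,0,-0.6],"roll":0},{"linear":[0,0,-0.8],"roll":0},{"linear":[0,0,-0.7],"roll":0},{"linear":[0,0,-0.3],"roll":0},{"linear":[0,0,0],"roll":0},{"linear":[0,0,0],"roll":0}]'
python3 -c "
from h import *
go([.626,.027,.12],10)
cv2.imwrite('pics/w3.png',optics.get_image('wrist')[150:,150:490,::-1])"
```

```text
time_s: 6.78
position: [0.3383, 0.2893, 0.1224]
tool_rot: [[0.766, 0.643, 0.001], [0.643, -0.766, 0.0], [0.001, 0.0, -1.0]]
ft_force: [0.3, 0.6, -0.5]
grip_width: 0.0287
gripper_force: 39.8
lin [1.2963 9.6473 0.0632] roll -12.0 q6 75.24204560611531 pos [0.3383 0.2893 0.1224] ty -50.0
```

View pics/w3.png

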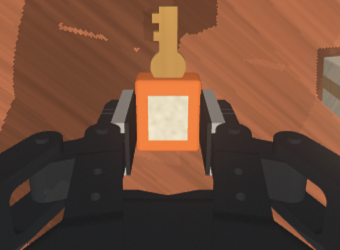

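The key is held squarely and lies flat between the pads. Now to the orange tray.

```bash

python3 -m jog '[{"linear":[0.13,0.965,0],"roll":0},{"linear":[0.13,0.965,0],"roll":0},{"linear":[0.13,0.965,0],"roll":0},{"linear":[0.13,0.965,0],"roll":0},{"linear":[0.13,0.965,0],"roll":0},{"linear":[0.13,0.965,0],"roll":0},{"linear":[0.13,0.965,0],"roll":0},{"linear":[0.13,0.965,0],"roll":0},{"linear":[0.13,0.965,0],"roll":0},{"linear":[0.13,0.965,0],"roll":0}]' >/dev/null
python3 -m jog '[{"linear":[0,0,0],"roll":-1},{"linear":[0,0,0],"roll":-1},{"linear":[0,0,0],"roll":-1},{"linear":[0,0,0],"roll":-1},{"linear":[0,0,0],"roll":-1},{"linear":[0,0,0],"roll":-1},{"linear":[0,0,0],"roll":-1},{"linear":[0,0,0],"roll":-1},{"linear":[0,0,0],"roll":-1},{"linear":[0,0,0],"roll":-1},{"linear":[0,0,0],"roll":-1},{"linear":[0,0,0],"roll":-1}]' >/dev/null
python3 -m jog '[{"linear":[0,0,0],"roll":0},{"linear":[0,0,0],"roll":0}]' 
python3 -c "
from h import *
go([.626,.027,.0075],10)"
```

```text
time_s: 8.83
position: [0.6258, 0.0271, 0.1206]
tool_rot: [[-0.171, 0.985, -0.003], [0.985, 0.171, 0.0], [0.001, -0.003, -1.0]]
ft_force: [-0.8, 0.5, -0.1]
grip_width: 0.0286
gripper_force: 39.9
lin [-0.0046  0.0122  2.8266] roll -0.03 q6 -18.172607950916085 pos [0.6258 0.0271 0.1206] ty 9.8
```

```bash

python3 -m jog '[{"linear":[0,0,0.6],"roll":0},{"linear":[0,0,0.7],"roll":0},{"linear":[0,0,0.6],"roll":0},{"linear":[0,0,0.4],"roll":0},{"linear":[0,0,0.3],"roll":0},{"linear":[0,0,0.1],"roll":0},{"linear":[0,0,0.1],"roll":0},{"linear":[0,0,0.02],"roll":0},{"linear":[0,0,0],"roll":0},{"linear":[0,0,0],"roll":0},{"linear":[0,0,0],"roll":0}]'
python3 -m jog '[{"linear":[0,0,0],"roll":0},{"linear":[0,0,0],"roll":0},{"linear":[0,0,0],"roll":0},{"linear":[0,0,0],"roll":0},{"linear":[0,0,0],"roll":0},{"linear":[0,0,0],"roll":0}]' 0.1
python3 -m jog '[{"linear":[0,0,-0.2],"roll":0},{"linear":[0,0,-0.4],"roll":0},{"linear":[0,0,-0.6],"roll":0},{"linear":[0,0,-0.8],"roll":0},{"linear":[0,0,-0.5],"roll":0},{"linear":[0,0,-0.3],"roll":0},{"linear":[0,0,0],"roll":0}]'
python3 -c "
from h import *
go([.463,.0065,.11],18)"
```

```text
time_s: 9.75
position: [0.6267, 0.027, 0.0102]
tool_rot: [[-0.173, 0.985, 0.001], [0.985, 0.173, -0.0], [-0.0, 0.001, -1.0]]
ft_force: [0.0, 0.6, -1.1]
grip_width: 0.0287
gripper_force: 40.0
time_s: 10.25
position: [0.6263, 0.0271, 0.0093]
tool_rot: [[-0.173, 0.985, 0.0], [0.985, 0.173, 0.0], [0.0, 0.0, -1.0]]
ft_force: [-0.1, 0.1, 0.3]
grip_width: 0.0471
gripper_force: 0.0
time_s: 10.83
position: [0.6275, 0.0269, 0.125]
tool_rot: [[-0.174, 0.985, 0.006], [0.985, 0.174, -0.001], [-0.002, 0.006, -1.0]]
ft_force: [-0.2, 0.2, 0.6]
grip_width: 0.0468
gripper_force: 0.0
lin [ 0.2114 -4.1409  0.3508] roll -1.6 q6 -18.32072943146904 pos [0.6275 0.0269 0.125 ] ty 10.0
```

```bash

python3 -m jog '[{"linear":[0.04,-0.83,0.07],"roll":0},{"linear":[0.04,-0.83,0.07],"roll":0},{"linear":[0.04,-0.83,0.07],"roll":0},{"linear":[0.04,-0.83,0.07],"roll":0},{"linear":[0.04,-0.83,0.07],"roll":0},{"linear":[0,0,0],"roll":-0.8},{"linear":[0,0,0],"roll":-0.8},{"linear":[0,0,0],"roll":0},{"linear":[0,0,0],"roll":0},{"linear":[0,0,0],"roll":0}]' 1 40
python3 -c "
from h import *
go([.463,.0065,.002],18)
c=optics.calibration('top'); a=cv2.resize(optics.get_image('top')[130:260,200:440,::-1],None,fx=3,fy=3); cv2.imwrite('pics/t2.png',a)"
```

```text
time_s: 11.67
position: [0.4615, 0.0062, 0.107]
tool_rot: [[-0.307, 0.952, -0.001], [0.952, 0.307, 0.0], [0.0, -0.0, -1.0]]
ft_force: [-0.9, -0.1, 0.2]
grip_width: 0.0854
gripper_force: 0.0
lin [-0.0046  0.0405  2.6255] roll -0.02 q6 -31.867575881164843 pos [0.4615 0.0062 0.107 ] ty 17.9
```

View pics/t2.png

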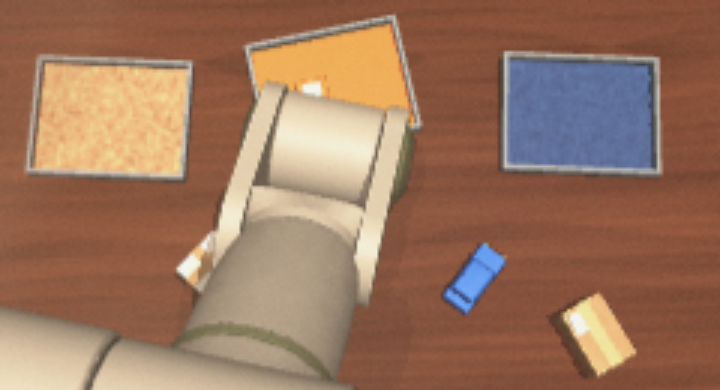

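The square key lies in the orange tray with its white patch visible at (313,88) in the crop. Now the round key.

```bash

python3 -m jog '[{"linear":[0,0.04,0.5],"roll":0},{"linear":[0,0,0.5],"roll":0},{"linear":[0,0,0.5],"roll":0},{"linear":[0,0,0.5],"roll":0},{"linear":[0,0,0.3],"roll":0},{"linear":[0,0,0.2],"roll":0},{"linear":[0,0,0.12],"roll":0},{"linear":[0,0,0],"roll":0},{"linear":[0,0,0],"roll":0},{"linear":[0,0,0],"roll":0}]'
python3 -m jog '[{"linear":[0,0,0],"roll":0},{"linear":[0,0,0],"roll":0},{"linear":[0,0,0],"roll":0},{"linear":[0,0,0],"roll":0},{"linear":[0,0,0],"roll":0},{"linear":[0,0,0],"roll":0},{"linear":[0,0,0],"roll":0},{"linear":[0,0,0],"roll":0},{"linear":[0,0,0],"roll":0},{"linear":[0,0,0],"roll":0},{"linear":[0,0,0],"roll":0},{"linear":[0,0,0],"roll":0}]' -1 40
python3 -m jog '[{"linear":[0,0,-0.2],"roll":0},{"linear":[0,0,-0.4],"roll":0},{"linear":[0,0,-0.6],"roll":0},{"linear":[0,0,-0.8],"roll":0},{"linear":[0,0,-0.7],"roll":0},{"linear":[0,0,-0.3],"roll":0},{"linear":[0,0,0],"roll":0},{"linear":[0,0,0],"roll":0}]'
python3 -c "
from h import *
go([.634,-.019,.12],10)
c=optics.calibration('wrist');np.save('w4T.npy',c['T'])
cv2.imwrite('pics/w4.png',optics.get_image('wrist')[:,:,::-1])"
```

```text
time_s: 12.55
position: [0.4633, 0.0066, 0.0032]
tool_rot: [[-0.309, 0.951, 0.001], [0.951, 0.309, -0.0], [-0.001, 0.001, -1.0]]
ft_force: [-0.3, -0.3, -0.0]
grip_width: 0.0855
gripper_force: 0.0
time_s: 13.55
position: [0.463, 0.0066, 0.003]
tool_rot: [[-0.309, 0.951, 0.0], [0.951, 0.309, -0.0], [-0.0, 0.0, -1.0]]
ft_force: [-1.7, 0.6, 5.6]
grip_width: 0.0321
gripper_force: 39.1
time_s: 14.22
position: [0.4628, 0.0067, 0.1228]
tool_rot: [[-0.309, 0.951, 0.001], [0.951, 0.309, -0.0], [-0.0, 0.001, -1.0]]
ft_force: [-0.5, 0.0, 0.1]
grip_width: 0.0321
gripper_force: 39.8
lin [-1.9324  3.8722  0.0733] roll 1.6 q6 -31.872757292219163 pos [0.4628 0.0067 0.1228] ty 18.0
```

View pics/w4.png

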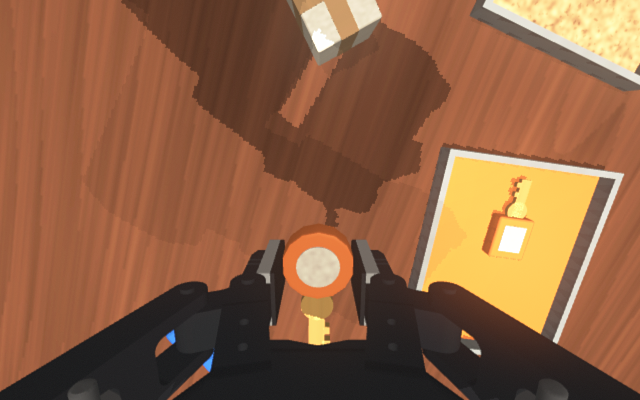

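The round key is held level, and the square key lies flat in the tray at (508,240).

```bash

python3 -m jog '[{"linear":[-0.386,0.774,0],"roll":0},{"linear":[-0.386,0.774,0],"roll":0},{"linear":[-0.386,0.774,0],"roll":0},{"linear":[-0.386,0.774,0],"roll":0},{"linear":[-0.386,0.774,0],"roll":0},{"linear":[0,0,0],"roll":0.8},{"linear":[0,0,0],"roll":0.8},{"linear":[0,0,0],"roll":0},{"linear":[0,0,0],"roll":0},{"linear":[0,0,0],"roll":0},{"linear":[0,0,0],"roll":0}]' >/dev/null
python3 -c "
from h import *
go([.634,-.019,.0078],10)"
```

```text
lin [-0.0042  0.0092  2.8602] roll 0.01 q6 -22.46104240896547 pos [ 0.6337 -0.0189  0.1222] ty 10.1
```

```bash

python3 -m jog '[{"linear":[0,0,0.6],"roll":0},{"linear":[0,0,0.7],"roll":0},{"linear":[0,0,0.6],"roll":0},{"linear":[0,0,0.4],"roll":0},{"linear":[0,0,0.3],"roll":0},{"linear":[0,0,0.1],"roll":0},{"linear":[0,0,0.1],"roll":0},{"linear":[0,0,0.05],"roll":0},{"linear":[0,0,0],"roll":0},{"linear":[0,0,0],"roll":0},{"linear":[0,0,0],"roll":0},{"linear":[0,0,0],"roll":0}]' >/dev/null
python3 -m jog '[{"linear":[0,0,0],"roll":0},{"linear":[0,0,0],"roll":0},{"linear":[0,0,0],"roll":0},{"linear":[0,0,0],"roll":0}]'
python3 -m jog '[{"linear":[0,0,0],"roll":0},{"linear":[0,0,0],"roll":0},{"linear":[0,0,0],"roll":0},{"linear":[0,0,0],"roll":0},{"linear":[0,0,0],"roll":0},{"linear":[0,0,0],"roll":0}]' 0.15
python3 -m jog '[{"linear":[0,0,-0.2],"roll":0},{"linear":[0,0,-0.4],"roll":0},{"linear":[0,0,-0.6],"roll":0},{"linear":[0,0,-0.8],"roll":0},{"linear":[0,0,-0.5],"roll":0},{"linear":[0,0,-0.3],"roll":0},{"linear":[0,0,0],"roll":0},{"linear":[0,0,0],"roll":0}]'
python3 -c "
from h import *
go([.333,-.274,.13],119)"
```

```text
time_s: 16.52
position: [0.634, -0.019, 0.0086]
tool_rot: [[-0.173, 0.985, 0.0], [0.985, 0.173, 0.0], [-0.0, 0.0, -1.0]]
ft_force: [0.9, -0.0, -0.6]
grip_width: 0.032
gripper_force: 40.0
time_s: 17.02
position: [0.634, -0.019, 0.0085]
tool_rot: [[-0.173, 0.985, 0.0], [0.985, 0.173, -0.0], [-0.0, 0.0, -1.0]]
ft_force: [0.5, -0.1, 0.6]
grip_width: 0.0492
gripper_force: 0.0
time_s: 17.68
position: [0.634, -0.019, 0.121]
tool_rot: [[-0.173, 0.985, 0.001], [0.985, 0.173, -0.0], [-0.0, 0.001, -1.0]]
ft_force: [-0.3, 0.3, -0.2]
grip_width: 0.0489
gripper_force: 0.0
lin [-4.9729 -8.5174 -0.2315] roll 14.2 q6 -22.38187130434306 pos [ 0.634 -0.019  0.121] ty 10.0
```

```bash

python3 -m jog '[{"linear":[-0.497,-0.852,-0.02],"roll":0},{"linear":[-0.497,-0.852,-0.02],"roll":0},{"linear":[-0.497,-0.852,-0.02],"roll":0},{"linear":[-0.497,-0.852,-0.02],"roll":0},{"linear":[-0.497,-0.852,-0.02],"roll":0},{"linear":[-0.497,-0.852,-0.02],"roll":0},{"linear":[-0.497,-0.852,-0.02],"roll":0},{"linear":[-0.497,-0.852,-0.02],"roll":0},{"linear":[-0.497,-0.852,-0.02],"roll":0},{"linear":[-0.497,-0.852,-0.02],"roll":0}]' 1 50 >/dev/null
python3 -m jog '[{"linear":[0,0,0],"roll":1},{"linear":[0,0,0],"roll":1},{"linear":[0,0,0],"roll":1},{"linear":[0,0,0],"roll":1},{"linear":[0,0,0],"roll":1},{"linear":[0,0,0],"roll":1},{"linear":[0,0,0],"roll":1},{"linear":[0,0,0],"roll":1},{"linear":[0,0,0],"roll":1},{"linear":[0,0,0],"roll":1},{"linear":[0,0,0],"roll":1},{"linear":[0,0,0],"roll":1}]' >/dev/null
python3 -m jog '[{"linear":[0,0,0],"roll":1},{"linear":[0,0,0],"roll":1},{"linear":[0,0,0],"roll":0.2},{"linear":[0,0,0],"roll":0},{"linear":[0,0,0],"roll":0},{"linear":[0,0,0],"roll":0}]' >/dev/null
python3 -c "
from h import *
go([.333,-.274,.012],119)"
```

```text
lin [0.0029 0.01   2.9061] roll 0.02 q6 5.642802072891682 pos [ 0.3327 -0.2738  0.1282] ty -60.9
```

```bash

python3 -m jog '[{"linear":[0,0,0.5],"roll":0},{"linear":[0,0,0.5],"roll":0},{"linear":[0,0,0.5],"roll":0},{"linear":[0,0,0.5],"roll":0},{"linear":[0,0,0.4],"roll":0},{"linear":[0,0,0.3],"roll":0},{"linear":[0,0,0.2],"roll":0},{"linear":[0,0,0],"roll":0},{"linear":[0,0,0],"roll":0},{"linear":[0,0,0],"roll":0}]'
python3 -m jog '[{"linear":[0,0,0],"roll":0},{"linear":[0,0,0],"roll":0},{"linear":[0,0,0],"roll":0},{"linear":[0,0,0],"roll":0},{"linear":[0,0,0],"roll":0},{"linear":[0,0,0],"roll":0},{"linear":[0,0,0],"roll":0},{"linear":[0,0,0],"roll":0},{"linear":[0,0,0],"roll":0},{"linear":[0,0,0],"roll":0}]' -1 50
python3 -m jog '[{"linear":[0,0,-0.2],"roll":0},{"linear":[0,0,-0.4],"roll":0},{"linear":[0,0,-0.6],"roll":0},{"linear":[0,0,-0.8],"roll":0},{"linear":[0,0,-0.8],"roll":0},{"linear":[0,0,-0.6],"roll":0},{"linear":[0,0,-0.3],"roll":0},{"linear":[0,0,0],"roll":0},{"linear":[0,0,0],"roll":0}]'
python3 -c "
from h import *
c,s=np.cos(np.radians(-5)),np.sin(np.radians(-5))
f=lambda x,y:[.605+c*x-s*y,.263+s*x+c*y]
b=f(0,-.04);print(b,f(0,.045))
go([*b,.16],-5)"
```

```text
time_s: 20.85
position: [0.3331, -0.2742, 0.0131]
tool_rot: [[0.875, 0.485, 0.001], [0.485, -0.875, -0.001], [0.0, 0.001, -1.0]]
ft_force: [0.1, 0.1, -0.7]
grip_width: 0.0854
gripper_force: 0.0
time_s: 21.68
position: [0.333, -0.2741, 0.0132]
tool_rot: [[0.875, 0.485, 0.001], [0.485, -0.875, -0.001], [0.0, 0.001, -1.0]]
ft_force: [-0.9, 1.0, 7.6]
grip_width: 0.0494
gripper_force: 51.5
time_s: 22.43
position: [0.3327, -0.2736, 0.1606]
tool_rot: [[0.875, 0.485, 0.0], [0.485, -0.875, -0.0], [0.0, 0.001, -1.0]]
ft_force: [0.0, -0.6, -2.9]
grip_width: 0.0494
gripper_force: 52.5
[np.float64(0.6015137702900937), np.float64(0.22315221207633018)] [np.float64(0.6089220084236446), np.float64(0.30782876141412857)]
lin [11.8983 -7.6051  0.0123] roll -11.2 q6 5.739232702937991 pos [ 0.3327 -0.2736  0.1606] ty -61.0
```

```bash

python3 -m jog '[{"linear":[0.744,-0.475,0],"roll":0},{"linear":[0.744,-0.475,0],"roll":0},{"linear":[0.744,-0.475,0],"roll":0},{"linear":[0.744,-0.475,0],"roll":0},{"linear":[0.744,-0.475,0],"roll":0},{"linear":[0.744,-0.475,0],"roll":0},{"linear":[0.744,-0.475,0],"roll":0},{"linear":[0.744,-0.475,0],"roll":0}]' >/dev/null
python3 -m jog '[{"linear":[0.744,-0.475,0],"roll":0},{"linear":[0.744,-0.475,0],"roll":0},{"linear":[0.744,-0.475,0],"roll":0},{"linear":[0.744,-0.475,0],"roll":0},{"linear":[0.744,-0.475,0],"roll":0},{"linear":[0.744,-0.475,0],"roll":0},{"linear":[0.744,-0.475,0],"roll":0},{"linear":[0.744,-0.475,0],"roll":0}]' >/dev/null
python3 -m jog '[{"linear":[0,0,0],"roll":-0.9},{"linear":[0,0,0],"roll":-0.9},{"linear":[0,0,0],"roll":-0.9},{"linear":[0,0,0],"roll":-0.9},{"linear":[0,0,0],"roll":-0.9},{"linear":[0,0,0],"roll":-0.9},{"linear":[0,0,0],"roll":-0.9},{"linear":[0,0,0],"roll":-0.9},{"linear":[0,0,0],"roll":-1},{"linear":[0,0,0],"roll":-1},{"linear":[0,0,0],"roll":-1},{"linear":[0,0,0],"roll":-1}]' >/dev/null
python3 -m jog '[{"linear":[0,0,0],"roll":0},{"linear":[0,0,0],"roll":0},{"linear":[0,0,0],"roll":0}]'
python3 -c "
from h import *
go([.6015,.2232,.018],-5)"
```

```text
time_s: 25.02
position: [0.6017, 0.2227, 0.1594]
tool_rot: [[0.09, 0.996, -0.002], [0.996, -0.09, -0.0], [-0.0, -0.002, -1.0]]
ft_force: [0.1, 0.2, -1.9]
grip_width: 0.0491
gripper_force: 52.6
lin [ 0.0134 -0.0003  3.5355] roll -0.03 q6 14.911430598823593 pos [0.6017 0.2227 0.1594] ty -5.2
```

```bash

python3 -m jog '[{"linear":[0,0,0.6],"roll":0},{"linear":[0,0,0.8],"roll":0},{"linear":[0,0,0.8],"roll":0},{"linear":[0,0,0.5],"roll":0},{"linear":[0,0,0.4],"roll":0},{"linear":[0,0,0.2],"roll":0},{"linear":[0,0,0.1],"roll":0},{"linear":[0,0,0.1],"roll":0},{"linear":[0,0,0.03],"roll":0},{"linear":[0,0,0],"roll":0},{"linear":[0,0,0],"roll":0},{"linear":[0,0,0],"roll":0}]' >/dev/null
python3 -m jog '[{"linear":[0,0,0],"roll":0},{"linear":[0,0,0],"roll":0},{"linear":[0,0,0],"roll":0},{"linear":[0,0,0],"roll":0}]'
python3 -m jog '[{"linear":[0,0,0],"roll":0},{"linear":[0,0,0],"roll":0},{"linear":[0,0,0],"roll":0},{"linear":[0,0,0],"roll":0},{"linear":[0,0,0],"roll":0},{"linear":[0,0,0],"roll":0}]' 0.55
python3 -m jog '[{"linear":[0,0,-0.2],"roll":0},{"linear":[0,0,-0.4],"roll":0},{"linear":[0,0,-0.6],"roll":0},{"linear":[0,0,-0.8],"roll":0},{"linear":[0,0,-0.8],"roll":0},{"linear":[0,0,-0.5],"roll":0},{"linear":[0,0,-0.2],"roll":0},{"linear":[0,0,0],"roll":0},{"linear":[0,0,0],"roll":0}]'
python3 -c "
from h import *
go([.4255,.143,.15],44.5)
c=optics.calibration('wrist');np.save('w5T.npy',c['T']);cv2.imwrite('pics/w5.png',optics.get_image('wrist')[:,:,::-1])"
```

```text
time_s: 26.35
position: [0.602, 0.2228, 0.0194]
tool_rot: [[0.087, 0.996, 0.0], [0.996, -0.087, 0.0], [0.0, 0.0, -1.0]]
ft_force: [-0.0, 0.2, -2.3]
grip_width: 0.0494
gripper_force: 52.4
time_s: 26.85
position: [0.6021, 0.2228, 0.0194]
tool_rot: [[0.087, 0.996, 0.0], [0.996, -0.087, 0.0], [0.0, 0.0, -1.0]]
ft_force: [-0.5, 0.1, 0.4]
grip_width: 0.0659
gripper_force: 0.0
time_s: 27.6
position: [0.6016, 0.2227, 0.1585]
tool_rot: [[0.087, 0.996, -0.001], [0.996, -0.087, -0.0], [-0.0, -0.001, -1.0]]
ft_force: [-1.0, -0.9, -0.7]
grip_width: 0.0662
gripper_force: 0.0
lin [-2.3695 -4.2119  0.2177] roll -9.9 q6 14.770290640795755 pos [0.6016 0.2227 0.1585] ty -5.0
```

View pics/w5.png

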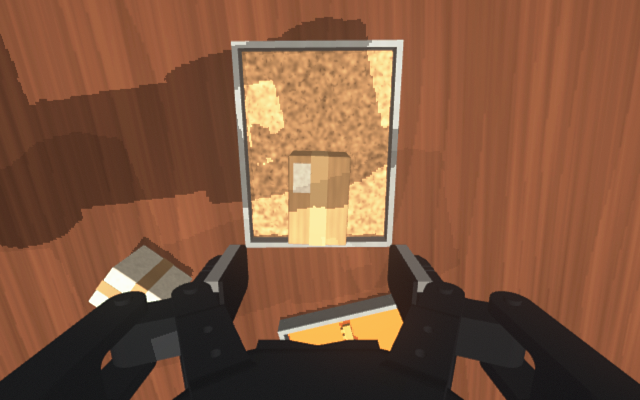

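The brown parcel lies upright in the cork tray, its top centred at about (320,195). The white parcel is next.

```bash

python3 -m jog '[{"linear":[-0.395,-0.702,0.03],"roll":0},{"linear":[-0.395,-0.702,0.03],"roll":0},{"linear":[-0.395,-0.702,0.03],"roll":0},{"linear":[-0.395,-0.702,0.03],"roll":0},{"linear":[-0.395,-0.702,0.03],"roll":0},{"linear":[-0.395,-0.702,0.03],"roll":0}]' 1 50 >/dev/null
python3 -m jog '[{"linear":[0,0,0],"roll":-1},{"linear":[0,0,0],"roll":-1},{"linear":[0,0,0],"roll":-1},{"linear":[0,0,0],"roll":-1},{"linear":[0,0,0],"roll":-1},{"linear":[0,0,0],"roll":-1},{"linear":[0,0,0],"roll":-1},{"linear":[0,0,0],"roll":-1},{"linear":[0,0,0],"roll":-1},{"linear":[0,0,0],"roll":-0.9},{"linear":[0,0,0],"roll":0},{"linear":[0,0,0],"roll":0}]' >/dev/null
python3 -m jog '[{"linear":[0,0,0],"roll":0},{"linear":[0,0,0],"roll":0}]'
python3 -c "
from h import *
go([.4255,.143,.018],44.5)"
```

```text
time_s: 29.32
position: [0.4257, 0.143, 0.1517]
tool_rot: [[-0.7, 0.715, -0.001], [0.715, 0.7, -0.0], [0.001, -0.001, -1.0]]
ft_force: [-0.8, 0.5, 0.4]
grip_width: 0.0855
gripper_force: 0.0
lin [ 0.0015 -0.0029  3.3437] roll -0.02 q6 -40.99177249735181 pos [0.4257 0.143  0.1517] ty 44.4
```

```bash

python3 -m jog '[{"linear":[0,0,0.6],"roll":0},{"linear":[0,0,0.6],"roll":0},{"linear":[0,0,0.6],"roll":0},{"linear":[0,0,0.5],"roll":0},{"linear":[0,0,0.5],"roll":0},{"linear":[0,0,0.34],"roll":0},{"linear":[0,0,0.2],"roll":0},{"linear":[0,0,0],"roll":0},{"linear":[0,0,0],"roll":0},{"linear":[0,0,0],"roll":0},{"linear":[0,0,0],"roll":0}]'
python3 -m jog '[{"linear":[0,0,0],"roll":0},{"linear":[0,0,0],"roll":0},{"linear":[0,0,0],"roll":0},{"linear":[0,0,0],"roll":0},{"linear":[0,0,0],"roll":0},{"linear":[0,0,0],"roll":0},{"linear":[0,0,0],"roll":0},{"linear":[0,0,0],"roll":0},{"linear":[0,0,0],"roll":0},{"linear":[0,0,0],"roll":0}]' -1 50
python3 -m jog '[{"linear":[0,0,-0.2],"roll":0},{"linear":[0,0,-0.4],"roll":0},{"linear":[0,0,-0.6],"roll":0},{"linear":[0,0,-0.8],"roll":0},{"linear":[0,0,-0.8],"roll":0},{"linear":[0,0,-0.6],"roll":0},{"linear":[0,0,-0.3],"roll":0},{"linear":[0,0,0],"roll":0},{"linear":[0,0,0],"roll":0}]'
python3 -c "
from h import *
go([.609,.308,.17],-5)"
```

```text
time_s: 30.23
position: [0.4264, 0.1431, 0.0193]
tool_rot: [[-0.701, 0.713, 0.002], [0.713, 0.701, 0.0], [-0.001, 0.001, -1.0]]
ft_force: [0.5, -0.2, 1.1]
grip_width: 0.0854
gripper_force: 0.0
time_s: 31.07
position: [0.4261, 0.1431, 0.0189]
tool_rot: [[-0.701, 0.713, 0.001], [0.713, 0.701, 0.0], [-0.001, 0.001, -1.0]]
ft_force: [-0.9, 0.5, 5.5]
grip_width: 0.0434
gripper_force: 51.5
time_s: 31.82
position: [0.4256, 0.143, 0.1665]
tool_rot: [[-0.701, 0.713, 0.0], [0.713, 0.701, 0.0], [-0.0, 0.0, -1.0]]
ft_force: [0.1, 0.0, -1.6]
grip_width: 0.0431
gripper_force: 51.2
lin [-0.2712  6.161  -0.0847] roll 9.9 q6 -41.08167650831422 pos [0.4256 0.143  0.1665] ty 44.5
```

```bash

python3 -m jog '[{"linear":[-0.034,0.77,0],"roll":0},{"linear":[-0.034,0.77,0],"roll":0},{"linear":[-0.034,0.77,0],"roll":0},{"linear":[-0.034,0.77,0],"roll":0},{"linear":[-0.034,0.77,0],"roll":0},{"linear":[-0.034,0.77,0],"roll":0},{"linear":[-0.034,0.77,0],"roll":0},{"linear":[-0.034,0.77,0],"roll":0}]' >/dev/null
python3 -m jog '[{"linear":[0,0,0],"roll":1},{"linear":[0,0,0],"roll":1},{"linear":[0,0,0],"roll":1},{"linear":[0,0,0],"roll":1},{"linear":[0,0,0],"roll":1},{"linear":[0,0,0],"roll":1},{"linear":[0,0,0],"roll":1},{"linear":[0,0,0],"roll":1},{"linear":[0,0,0],"roll":1},{"linear":[0,0,0],"roll":0.9},{"linear":[0,0,0],"roll":0},{"linear":[0,0,0],"roll":0}]' >/dev/null
python3 -m jog '[{"linear":[0,0,0],"roll":0},{"linear":[0,0,0],"roll":0}]'
python3 -c "
from h import *
go([.609,.308,.0238],-5)"
```

```text
time_s: 33.65
position: [0.6092, 0.3079, 0.1659]
tool_rot: [[0.086, 0.996, -0.001], [0.996, -0.086, -0.0], [-0.0, -0.001, -1.0]]
ft_force: [0.9, -0.0, -2.5]
grip_width: 0.0432
gripper_force: 52.2
lin [ 0.003  -0.0009  3.5522] roll 0.02 q6 21.823385510934717 pos [0.6092 0.3079 0.1659] ty -4.9
```

```bash

python3 -m jog '[{"linear":[0,0,0.6],"roll":0},{"linear":[0,0,0.8],"roll":0},{"linear":[0,0,0.8],"roll":0},{"linear":[0,0,0.5],"roll":0},{"linear":[0,0,0.4],"roll":0},{"linear":[0,0,0.2],"roll":0},{"linear":[0,0,0.1],"roll":0},{"linear":[0,0,0.1],"roll":0},{"linear":[0,0,0.06],"roll":0},{"linear":[0,0,0],"roll":0},{"linear":[0,0,0],"roll":0},{"linear":[0,0,0],"roll":0}]' >/dev/null
python3 -m jog '[{"linear":[0,0,0.01],"roll":0},{"linear":[0,0,0],"roll":0},{"linear":[0,0,0],"roll":0},{"linear":[0,0,0],"roll":0}]'
python3 -m jog '[{"linear":[0,0,0],"roll":0},{"linear":[0,0,0],"roll":0},{"linear":[0,0,0],"roll":0},{"linear":[0,0,0],"roll":0},{"linear":[0,0,0],"roll":0},{"linear":[0,0,0],"roll":0}]' 0.5
python3 -m jog '[{"linear":[0,0,-0.2],"roll":0},{"linear":[0,0,-0.4],"roll":0},{"linear":[0,0,-0.6],"roll":0},{"linear":[0,0,-0.8],"roll":0},{"linear":[0,0,-0.8],"roll":0},{"linear":[0,0,-0.5],"roll":0},{"linear":[0,0,-0.2],"roll":0},{"linear":[0,0,0],"roll":0},{"linear":[0,0,0],"roll":0}]'
python3 -c "
from h import *
go([.403,-.15,.12],52)"
```

```text
time_s: 34.98
position: [0.6094, 0.308, 0.024]
tool_rot: [[0.087, 0.996, 0.0], [0.996, -0.087, 0.0], [0.0, 0.0, -1.0]]
ft_force: [-0.3, -0.5, 0.0]
grip_width: 0.0431
gripper_force: 52.3
time_s: 35.48
position: [0.6093, 0.308, 0.0238]
tool_rot: [[0.087, 0.996, 0.0], [0.996, -0.087, 0.0], [0.0, 0.0, -1.0]]
ft_force: [0.1, -0.8, -0.0]
grip_width: 0.0641
gripper_force: 0.0
time_s: 36.23
position: [0.6089, 0.3079, 0.1628]
tool_rot: [[0.087, 0.996, -0.001], [0.996, -0.087, -0.0], [-0.0, -0.001, -1.0]]
ft_force: [-0.3, -0.4, -0.9]
grip_width: 0.0642
gripper_force: 0.0
lin [-11.8519  -4.1273   1.0806] roll -11.4 q6 21.91336977030229 pos [0.6089 0.3079 0.1628] ty -5.0
```

```bash

python3 -m jog '[{"linear":[-0.79,-0.275,0.07],"roll":0},{"linear":[-0.79,-0.275,0.07],"roll":0},{"linear":[-0.79,-0.275,0.07],"roll":0},{"linear":[-0.79,-0.275,0.07],"roll":0},{"linear":[-0.79,-0.275,0.07],"roll":0},{"linear":[-0.79,-0.275,0.07],"roll":0},{"linear":[-0.79,-0.275,0.07],"roll":0},{"linear":[-0.79,-0.275,0.07],"roll":0}]' 1 40 >/dev/null
python3 -m jog '[{"linear":[-0.79,-0.275,0.07],"roll":0},{"linear":[-0.79,-0.275,0.07],"roll":0},{"linear":[-0.79,-0.275,0.07],"roll":0},{"linear":[-0.79,-0.275,0.07],"roll":0},{"linear":[-0.79,-0.275,0.07],"roll":0},{"linear":[-0.79,-0.275,0.07],"roll":0},{"linear":[-0.79,-0.275,0.07],"roll":0}]' >/dev/null
python3 -m jog '[{"linear":[0,0,0],"roll":-0.95},{"linear":[0,0,0],"roll":-0.95},{"linear":[0,0,0],"roll":-0.95},{"linear":[0,0,0],"roll":-0.95},{"linear":[0,0,0],"roll":-0.95},{"linear":[0,0,0],"roll":-0.95},{"linear":[0,0,0],"roll":-0.95},{"linear":[0,0,0],"roll":-0.95},{"linear":[0,0,0],"roll":-0.95},{"linear":[0,0,0],"roll":-0.95},{"linear":[0,0,0],"roll":-0.95},{"linear":[0,0,0],"roll":-0.95}]' >/dev/null
python3 -m jog '[{"linear":[0,0,0],"roll":0},{"linear":[0,0,0],"roll":0},{"linear":[0,0,0],"roll":0}]'
python3 -c "
from h import *
go([.403,-.15,.005],52)
cv2.imwrite('pics/s2.png',optics.get_image('scene')[:,:,::-1])
c=optics.calibration('wrist');np.save('w6T.npy',c['T']);cv2.imwrite('pics/w6.png',optics.get_image('wrist')[:,:,::-1])"
```

```text
time_s: 38.73
position: [0.4032, -0.1495, 0.1211]
tool_rot: [[-0.786, 0.618, -0.001], [0.618, 0.786, 0.001], [0.002, -0.0, -1.0]]
ft_force: [0.1, -0.3, 0.2]
grip_width: 0.0854
gripper_force: 0.0
lin [-0.0082 -0.0117  2.9015] roll -0.03 q6 -88.06182122542442 pos [ 0.4032 -0.1495  0.1211] ty 51.9
```

View pics/s2.png

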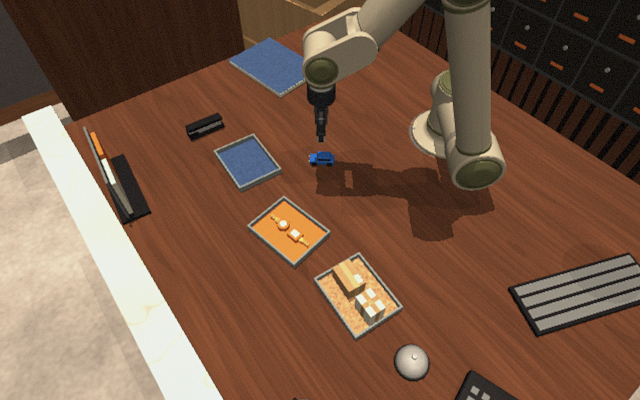

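View pics/w6.png

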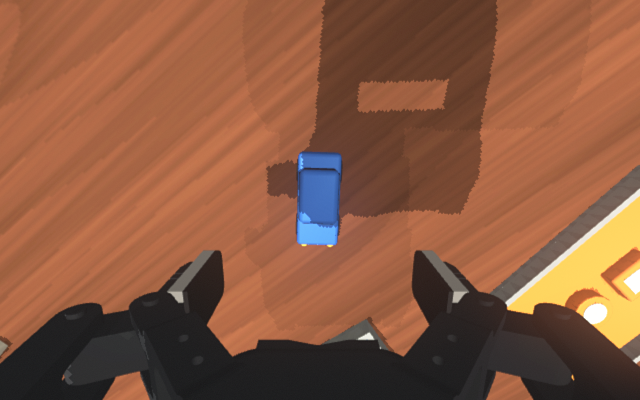

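The scene view shows both keys and both parcels in their trays. In the wrist view the car sits centred at (320,200) and aligned with the fingers. Next I descend and grip it.

```bash

python3 -m jog '[{"linear":[0,0,0.6],"roll":0},{"linear":[0,0,0.6],"roll":0},{"linear":[0,0,0.5],"roll":0},{"linear":[0,0,0.5],"roll":0},{"linear":[0,0,0.4],"roll":0},{"linear":[0,0,0.2],"roll":0},{"linear":[0,0,0.1],"roll":0},{"linear":[0,0,0],"roll":0},{"linear":[0,0,0],"roll":0},{"linear":[0,0,0],"roll":0},{"linear":[0,0,0],"roll":0}]'
python3 -m jog '[{"linear":[0,0,0],"roll":0},{"linear":[0,0,0],"roll":0},{"linear":[0,0,0],"roll":0},{"linear":[0,0,0],"roll":0},{"linear":[0,0,0],"roll":0},{"linear":[0,0,0],"roll":0},{"linear":[0,0,0],"roll":0},{"linear":[0,0,0],"roll":0},{"linear":[0,0,0],"roll":0},{"linear":[0,0,0],"roll":0},{"linear":[0,0,0],"roll":0},{"linear":[0,0,0],"roll":0}]' -1 35
python3 -m jog '[{"linear":[0,0,-0.2],"roll":0},{"linear":[0,0,-0.4],"roll":0},{"linear":[0,0,-0.6],"roll":0},{"linear":[0,0,-0.8],"roll":0},{"linear":[0,0,-0.7],"roll":0},{"linear":[0,0,-0.3],"roll":0},{"linear":[0,0,0],"roll":0},{"linear":[0,0,0],"roll":0}]'
python3 -c "
from h import *
go([.588,-.283,.12],52)
cv2.imwrite('pics/w7.png',optics.get_image('wrist')[150:,150:490,::-1])"
```

```text
time_s: 39.75
position: [0.4039, -0.15, 0.0064]
tool_rot: [[-0.788, 0.616, 0.001], [0.616, 0.788, -0.001], [-0.002, 0.0, -1.0]]
ft_force: [-0.6, 0.1, -0.2]
grip_width: 0.0855
gripper_force: 0.0
time_s: 40.75
position: [0.4036, -0.1499, 0.006]
tool_rot: [[-0.788, 0.616, 0.0], [0.616, 0.788, -0.0], [-0.0, -0.0, -1.0]]
ft_force: [-1.4, -1.1, 5.3]
grip_width: 0.0328
gripper_force: 34.8
time_s: 41.42
position: [0.4034, -0.1497, 0.1259]
tool_rot: [[-0.788, 0.616, 0.001], [0.616, 0.788, -0.0], [-0.001, 0.0, -1.0]]
ft_force: [-0.9, 0.2, -1.0]
grip_width: 0.0333
gripper_force: 34.7
lin [-5.6878  0.2158  0.1515] roll -0.0 q6 -88.19492074099738 pos [ 0.4034 -0.1497  0.1259] ty 52.0
```

View pics/w7.png

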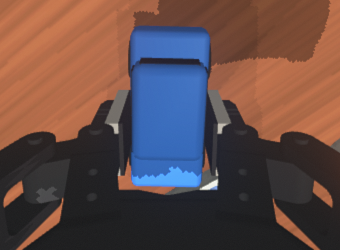

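The car is held level. Now to the blue tray.

```bash

python3 -m jog '[{"linear":[-0.71,0.027,0],"roll":0},{"linear":[-0.71,0.027,0],"roll":0},{"linear":[-0.71,0.027,0],"roll":0},{"linear":[-0.71,0.027,0],"roll":0},{"linear":[-0.71,0.027,0],"roll":0},{"linear":[-0.71,0.027,0],"roll":0},{"linear":[-0.71,0.027,0],"roll":0},{"linear":[-0.71,0.027,0],"roll":0},{"linear":[0,0,0],"roll":0},{"linear":[0,0,0],"roll":0},{"linear":[0,0,0],"roll":0}]'
python3 -c "
from h import *
go([.588,-.283,.011],52)"
```

```text
time_s: 42.38
position: [0.587, -0.2822, 0.1239]
tool_rot: [[-0.788, 0.616, -0.003], [0.616, 0.788, 0.002], [0.004, -0.0, -1.0]]
ft_force: [-0.2, 0.6, -1.4]
grip_width: 0.0328
gripper_force: 34.7
lin [-0.0411  0.0003  2.8222] roll -0.0 q6 -88.0646613571636 pos [ 0.587  -0.2822  0.1239] ty 52.0
```

```bash

python3 -m jog '[{"linear":[0,0,0.6],"roll":0},{"linear":[0,0,0.7],"roll":0},{"linear":[0,0,0.6],"roll":0},{"linear":[0,0,0.4],"roll":0},{"linear":[0,0,0.2],"roll":0},{"linear":[0,0,0.1],"roll":0},{"linear":[0,0,0.1],"roll":0},{"linear":[0,0,0.1],"roll":0},{"linear":[0,0,0],"roll":0},{"linear":[0,0,0],"roll":0},{"linear":[0,0,0],"roll":0},{"linear":[0,0,0],"roll":0}]' >/dev/null
python3 -m jog '[{"linear":[0,0,0.02],"roll":0},{"linear":[0,0,0],"roll":0},{"linear":[0,0,0],"roll":0},{"linear":[0,0,0],"roll":0}]'
```

```text
time_s: 43.72
position: [0.5879, -0.2829, 0.0129]
tool_rot: [[-0.788, 0.616, -0.0], [0.616, 0.788, 0.0], [0.0, 0.0, -1.0]]
ft_force: [1.0, 0.1, -0.7]
grip_width: 0.0335
gripper_force: 34.7
```

```bash

python3 -m jog '[{"linear":[0,0,0.04],"roll":0},{"linear":[0,0,0],"roll":0},{"linear":[0,0,0],"roll":0},{"linear":[0,0,0],"roll":0},{"linear":[0,0,0],"roll":0}]'
python3 -m jog '[{"linear":[0,0,0],"roll":0},{"linear":[0,0,0],"roll":0},{"linear":[0,0,0],"roll":0},{"linear":[0,0,0],"roll":0},{"linear":[0,0,0],"roll":0},{"linear":[0,0,0],"roll":0}]' 0.25
python3 -m jog '[{"linear":[0,0,-0.2],"roll":0},{"linear":[0,0,-0.4],"roll":0},{"linear":[0,0,-0.6],"roll":0},{"linear":[0,0,-0.8],"roll":0},{"linear":[0,0,-0.8],"roll":0},{"linear":[0,0,-0.8],"roll":0},{"linear":[0,0,-0.5],"roll":0},{"linear":[0,0,-0.2],"roll":0},{"linear":[0,0,0],"roll":0},{"linear":[0,0,0],"roll":0}]'
python3 -m jog '[{"linear":[0.7,-0.6,0],"roll":0},{"linear":[0.7,-0.6,0],"roll":0},{"linear":[0.7,-0.6,0],"roll":0},{"linear":[0.7,-0.6,0],"roll":0},{"linear":[0.7,-0.6,0],"roll":0},{"linear":[0.7,-0.6,0],"roll":0},{"linear":[0.2,-0.2,0],"roll":0},{"linear":[0,0,0],"roll":0},{"linear":[0,0,0],"roll":0}]'
python3 - <<'E'
from h import *
cv2.imwrite("pics/t3f.png",optics.get_image("top")[:,:,::-1]); cv2.imwrite("pics/s3.png",optics.get_image("scene")[:,:,::-1])
from ov import C,draw
C["t3f"]=optics.calibration("top"); C["s3"]=optics.calibration("scene")
o=draw([(i,"tray",x,y,a) for i in("t3f","s3") for x,y,a in((.605,.263,-5),(.630,.005,10),(.588,-.283,-4.5))],S=4,h=33) if 0 else None
a=cv2.imread("pics/t3f.png")[135:200,200:440]; b=cv2.imread("pics/s3.png")[110:345,180:440]
a=cv2.resize(a,None,fx=3.3,fy=3.3,interpolation=cv2.INTER_CUBIC); b=cv2.resize(b,None,fx=1.6,fy=1.6); 
out=np.zeros((a.shape[0]+b.shape[0],a.shape[1],3),np.uint8); out[:a.shape[0]]=a; out[a.shape[0]:,:b.shape[1]]=b
cv2.imwrite("pics/fin.png",out); print(out.shape)
E
```

```text
time_s: 44.13
position: [0.5878, -0.2829, 0.0113]
tool_rot: [[-0.788, 0.616, -0.0], [0.616, 0.788, 0.0], [0.0, 0.0, -1.0]]
ft_force: [-0.4, -0.3, -0.8]
grip_width: 0.0331
gripper_force: 34.7
time_s: 44.63
position: [0.5879, -0.2829, 0.0114]
tool_rot: [[-0.788, 0.616, 0.0], [0.616, 0.788, -0.0], [-0.0, 0.0, -1.0]]
ft_force: [-0.4, 0.9, -0.5]
grip_width: 0.0534
gripper_force: 0.0
time_s: 45.47
position: [0.5875, -0.2827, 0.1824]
tool_rot: [[-0.788, 0.616, -0.001], [0.616, 0.788, 0.001], [0.001, -0.0, -1.0]]
ft_force: [-1.1, -0.1, -0.8]
grip_width: 0.0535
gripper_force: 0.0
time_s: 46.22
position: [0.3556, -0.2943, 0.1826]
tool_rot: [[-0.787, 0.617, -0.001], [0.617, 0.787, 0.001], [0.001, 0.001, -1.0]]
ft_force: [0.1, 0.3, -0.6]
grip_width: 0.0534
gripper_force: 0.0
(590, 792, 3)
```

View pics/fin.png

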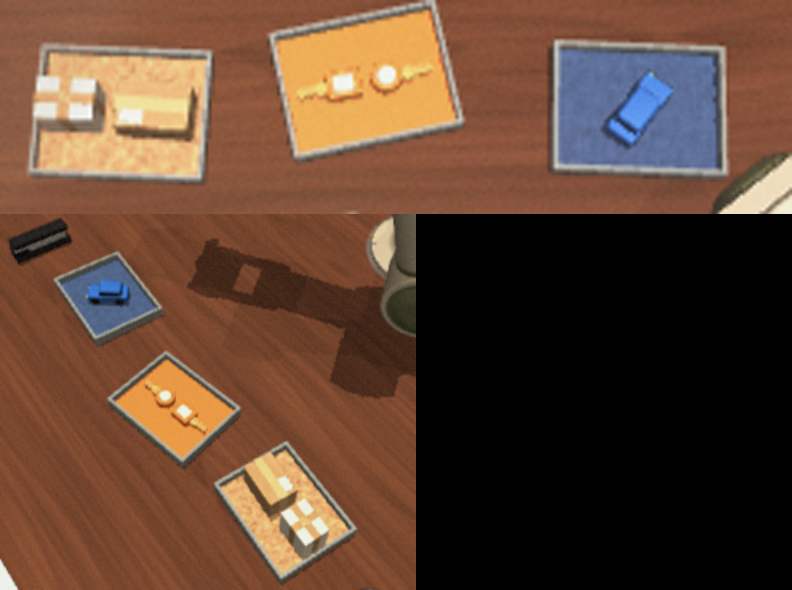

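Everything lies flat inside its own tray: the parcels in cork, the keys in orange and the car in blue. The stapler hasn't moved, and the bell hadn't in the scene view taken after the parcels were placed. I'm handing it in.

```bash
python3 -c "
from rig import env
print(env.close_job())"
```

```text
the job is handed in; nothing more can be done
None
```

The job is handed in after about 46 s of robot time: both keys are in the orange tray, both parcels in the cork tray and the car in the blue tray, all upright and flat, with the bell and stapler untouched.

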